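# Make up two tool kits at the workshop bench

## Robot

A 7-joint arm with a two-finger parallel gripper is mounted at the origin on the work surface. World frame = base frame: x ahead of the robot, y to its left, z up, the work surface at z = 0. Lengths are in m, angles in degrees, forces in N, time in s.
With the tool pointing down it reaches from about 0.425 to 0.875 m from the base axis. Payload 9.9 kg.
Tool frame: the origin (TCP) lies at the very end of the fingers, on their centre line; the grasp point (between the pads) lies bot.hold_point_z behind it (bot.hold_point_z is the distance from the TCP to the grasp point, in m); x points along the fingers, y is the direction in which the jaws open and shut, and the axes are right-handed (so a half turn about x gives the same grasp; the last joint's range is limited). The gripper opens to 85 mm and grips with 20 to 120 N. Pads are 22 mm wide; open, the fingers measure 114 mm over their backs; the gripper's body (76 mm by 85 mm) begins 54 mm behind the grasp point. The pads swing forward as they close: fully open they stand 13 mm farther back than shut.
Start: joints at [-80.604, 32.985, 1.427, 82.34, -0.859, 64.687, -3.237], TCP at [0.166, 0.654, 0.231] pointing down, gripper open.
Joint ranges: [-157.87, 157.87], [-19.46, 123.44], [-87.15, 90], [11.01, 140.99], [-62.26, 242.26], [9.8, 113.94], [-161.44, 161.44]. Speed limits (degrees/s): [127.2, 127.2, 172.46, 172.46, 180, 180, 180].

## Interface

Orientations are given as a 3x3 rotation matrix whose columns are the frame's x, y, z axes.
In Python, from plant import bot, jaws, imaging, telemetry gives the robot as it stands. Calls block until the motion is done:
- bot.goto(position, orientation): joint-space move of the TCP to a pose.
- bot.servo_line(position, orientation=None, v=0.15, until_force=None): straight line of the TCP; orientation=None keeps the orientation; v is the mean speed in m/s. With until_force (N) it stops when the force on the tool has changed by that much, and returns True; else False.
- bot.move_j(angles): joint-space move.
- jaws.grip(opening, strength=None): opening from 0.0 (shut) to 1.0 (fully open); strength is the grip in N (None keeps the last); returns when the fingers have stopped.
- bot.hold(seconds).
- bot.ik(position, orientation): joint angles nearest the present ones, or None.
- imaging.read_camera(name): name is "scene" or "top" or "wrist"; returns (picture, depth): 480x640x3 uint8, red, green, blue; 480x640 float32, m along the optical axis (not along the pixel's ray), 0 where there is no reading.
- imaging.camera_params(name): a dict with "fov_y" (degrees; the focal length in pixels is half the picture's height over the tangent of half this angle, whatever the lens; pixels are square), "cx", "cy" (the principal point, pixels), "position" and "rotation" of the camera in the world. Camera axes: x right, y up, looking along -z (the intrinsics and any distortion apply to the point x, -y, -z); pixel columns grow to the right and rows downward; lengths in m; the calibration is good to about 2 mm. A picture is of the moment at which its call begins: read the wrist's pose just before it. camera_params takes no time and is no camera call; for the wrist camera it gives the pose at the moment of the call.
A pose or a line that the arm cannot do raises bot.PlanningError and nothing moves.
- bot.finish_job(): hands the job in, once; it reports no verdict.
Readings, each from a call of its own:
- telemetry.current_time_s(): time.
- telemetry.current_joint_positions(): joint angles.
- telemetry.current_joint_velocities(): joint speeds.
- telemetry.current_joint_efforts(): joint torques, N m.
- telemetry.current_tcp_pos(): TCP position.
- telemetry.current_orientation(): TCP orientation.
- telemetry.current_force(): force on the tool from outside, world axes, zero at the start.
- telemetry.current_wrist_torque(): the same for the moment, N m.
- telemetry.current_finger_gap(): opening from 0.0 (shut) to 1.0 (fully open).
Only numpy, scipy, OpenCV 4.12 (cv2) and the standard library are available. Lean on these libraries where they do the work, as an engineer would, in place of code of your own. Each camera call takes 0.05 s, during which the arm holds its last target.

## Task

Make up two kits in the blue trays. The two-compartment tray is the hanging kit: the spirit level in one compartment, standing on its long edge, and the tall jar in the other; the three-compartment tray is the furniture kit: the short jar in the middle compartment, the tape measure in one end compartment and the stubby screwdriver, lying down, in the other. Everything must rest flat on its compartment's floor, jars and tape measure upright; leave the roll of tape where it lies.

Things in the scene. Friction and masses are not known exactly. Their poses are not given: they have to be found in the camera images.
- tray_three: shallow blue tray with three equal compartments in a row; outside 260 (its x) x 140 (its y) mm, 12 mm tall overall, floor 4 mm thick, outer walls and dividers 5 mm thick and rising 8 mm above the floor. Fixed to the bench. Origin: centre of its underside, z up. Compartments are centred at x = -85, 0 and +85 mm, y = 0, each 80 (x) x 130 (y) mm inside
- tray_two: shallow blue tray with two equal compartments side by side; outside 200 (its x) x 175 (its y) mm, 12 mm tall overall, floor 4 mm thick, outer walls and dividers 5 mm thick and rising 8 mm above the floor. Fixed to the bench. Origin: centre of its underside, z up. Compartments are centred at y = -42.5 and +42.5 mm, x = 0, each 190 (x) x 80 (y) mm inside
- level: small spirit level, a black bar with yellow end caps and green vials, standing on its long edge; 160 (x) x 22 (y) x 45 (z) mm, about 0.2 kg. Origin: centre of its underside, x along it, z up
- tall_jar: the taller of two closed clear jars with black lids, full of screws; straight cylinder 56 mm in diameter (lid too), 78 mm tall, about 0.25 kg. Origin: centre of its underside, z up
- short_jar: the shorter of two closed clear jars with black lids, full of nuts; straight cylinder 56 mm in diameter (lid too), 46 mm tall, about 0.2 kg. Origin: centre of its underside, z up
- tape_measure: pocket tape measure in a black case with yellow discs on its flat sides, standing upright; 72 (x) x 40 (y) x 66 (z) mm, about 0.28 kg. Origin: centre of its underside, z up
- stubby_screwdriver: stubby screwdriver lying on its side: square grey handle 54 mm long, 30 x 30 mm, with a bare steel shank 8 mm thick and 34 mm long on its +x end (88 mm over all); about 0.09 kg. Not the long screwdriver at the back of the bench. Origin: centre of the handle, on the axis (15 mm above what it lies on), so it reaches from x = -27 to x = +61 mm; x along the shank
- tape_roll: roll of green adhesive tape lying flat among the stock, 80 mm outside diameter, 24 mm tall, not part of any kit. Origin: centre of its underside
Not all that is in view belongs to the job. Leave any orange or red look-alike of the stubby_screwdriver alone. Leave any orange look-alike of the tape_measure alone.

How it is judged:
By the outcome, as a careful person would: the job done as asked, in the order asked, and still so for the second after the job is handed in, with the robot touching nothing.
It also fails if it takes over 144 s, if anything falls off the work surface, if the arm or the gripper's body presses on something with over 40 N, if the wrist force passes 120 N, or if a joint passes its speed limit or range.

## Working session

There is one attempt and no reset: what is moved stays moved. The work goes in short steps, each a Python script; the robot and the scene stay as the last script left them, time stands still between calls to the robot, and variables do not carry over. Pictures are saved under pics/ and viewed, and the job is handed in when it is done.

```bash
ls -la; mkdir -p pics; python3 - <<'E'
from plant import bot,jaws,imaging,telemetry
import cv2,numpy as np
for n in ["scene","top","wrist"]:
    p=imaging.camera_params(n); im,d=imaging.read_camera(n)
    print(n,p, d.min(),d.max()); cv2.imwrite(f"pics/{n}0.png",im[:,:,::-1]); np.savez(f"pics/{n}0.npz",im=im,d=d,**{k:np.array(v) for k,v in p.items() if not isinstance(v,(str,type(None)))})
print(bot.hold_point_z,telemetry.current_time_s(),telemetry.current_orientation(),telemetry.current_tcp_pos())
E
```

```text
total 12
drwxr-xr-x  3 agent agent 4096 Dec  5 18:09 .
drwxr-xr-x 23 root  root  4096 Dec  5 18:09 ..
drwxr-xr-x  2 agent agent 4096 Dec  5 18:09 pics
scene {'fov_y': 46.49900475119986, 'cx': 326.89875293450297, 'cy': 239.54481013382656, 'position': array([ 0.96603658, -0.51800339,  0.92862052]), 'rotation': array([[ 0.75839865, -0.50024626,  0.41783389],
       [ 0.65151816,  0.60036954, -0.46376772],
       [-0.01885667,  0.62394718,  0.78123898]])} 0.0 3.2583637
top {'fov_y': 57.99311520905741, 'cx': 316.0665423166476, 'cy': 247.20125209628256, 'position': array([ 0.3099906 , -0.00625486,  0.89889466]), 'rotation': array([[ 0.00341831,  0.9826134 , -0.18563196],
       [-0.99998532,  0.00413933,  0.0034967 ],
       [ 0.00420429,  0.18561728,  0.98261312]])} 0.0 1.4046279
wrist {'fov_y': 70.55648425527988, 'cx': 315.74882837928544, 'cy': 240.67859266436568, 'position': array([0.09514701, 0.67176628, 0.37336823]), 'rotation': array([[ 0.24525676, -0.92977086, -0.27454556],
       [ 0.96945609,  0.23463116,  0.07143603],
       [-0.0020022 , -0.28368003,  0.9589169 ]])} 0.0 1.3223503
0.0187 0.15 [[-2.57739626e-04  2.45236290e-01  9.69463303e-01]
 [-1.27050620e-03  9.69462472e-01 -2.45236417e-01]
 [-9.99999160e-01 -1.29491628e-03  6.17053323e-05]] [0.165445   0.65405007 0.230633  ]
```

View pics/scene0.png

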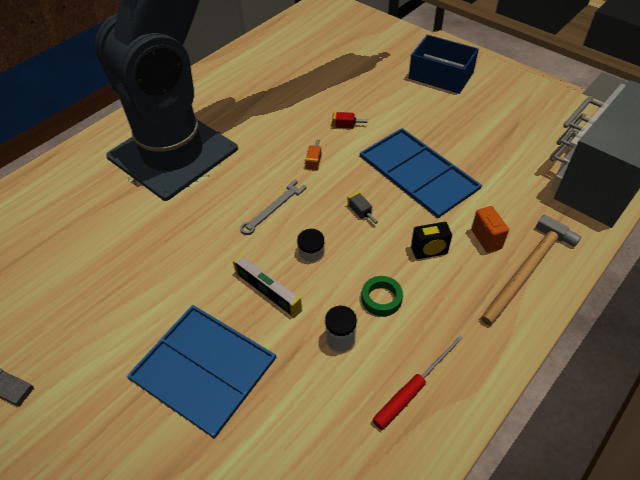

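View pics/top0.png

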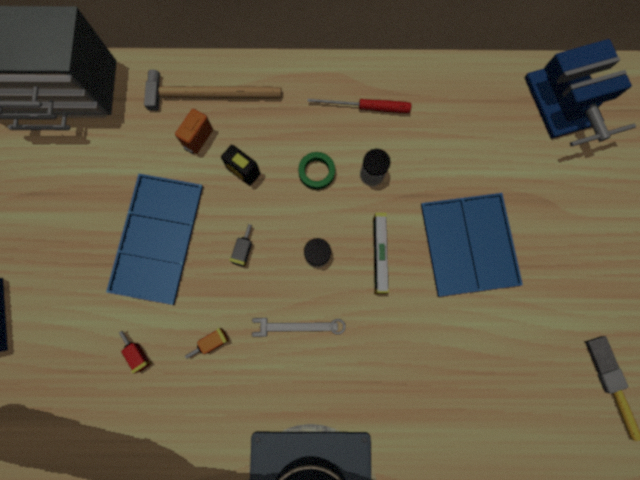

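View pics/wrist0.png

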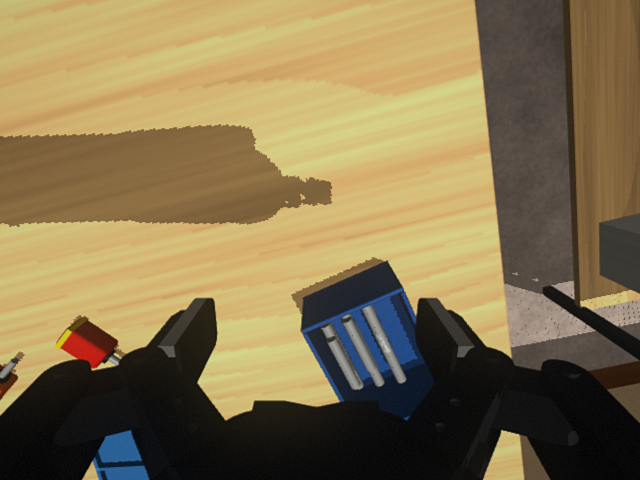

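The top view shows all the items: tray_three near (155,240), tray_two near (470,245), level near (381,254), short jar near (317,252), tall jar near (376,163), tape measure near (241,165), stubby screwdriver near (242,247). The roll is at (317,170). Next I'll build a height map from the depth.

```bash
cat > h.py <<'E'
import numpy as np,cv2
def load(n):
    z=np.load(f"pics/{n}.npz"); return z
def pts(im,d,p):
    f=240/np.tan(np.radians(float(p['fov_y'])/2))
    v,u=np.mgrid[0:480,0:640]
    c=np.stack([(u-float(p['cx']))/f*d,-(v-float(p['cy']))/f*d,-d],-1)
    w=c@np.array(p['rotation']).T+np.array(p['position']); w[d<=0]=np.nan
    return w
def ray(u,v,p,z):
    f=240/np.tan(np.radians(float(p['fov_y'])/2))
    c=np.stack([(np.asarray(u,float)-float(p['cx']))/f,-(np.asarray(v,float)-float(p['cy']))/f,-np.ones(np.shape(u))],-1)
    r=c@np.array(p['rotation']).T; o=np.array(p['position'])
    return o+r*((z-o[2])/r[...,2])[...,None]
def blobs(n,lo=0.008,hi=0.12):
    z=load(n); w=pts(z['im'],z['d'],z); m=((w[...,2]>lo)&(w[...,2]<hi)).astype(np.uint8)
    return z,w,m
E
python3 - <<'E'
from h import *
for n in ["top0","scene0"]:
    z,w,m=blobs(n)
    g=np.abs(w[...,2])<0.02
    print(n,"table z median",np.nanmedian(w[...,2][g]),np.nanstd(w[...,2][g]))
    m[(w[...,0]<0.2)|(w[...,0]>0.95)|(np.abs(w[...,1])>0.6)]=0
    k,l,s,c=cv2.connectedComponentsWithStats(m,connectivity=4)
    for i in range(1,k):
        if s[i,4]<40: continue
        q=w[l==i]; zt=np.percentile(q[:,2],97)
        t=q[q[:,2]>zt-0.006]
        r=cv2.minAreaRect((t[:,:2]*1000).astype(np.float32))
        print(np.round(c[i]),s[i,4],"ztop %.4f"%zt,"rect c",np.round(r[0],1),"size",np.round(r[1],1),"ang",round(r[2],1),z['im'][l==i].mean(0).astype(int))
E
```

```text
top0 table z median 0.0012072672341634227 0.003231614063662241
[79. 92.] 3793 ztop 0.1165 rect c [820.5 461.5] size [ 71.1 173.3] ang 60.3 [39 37 34]
[567. 102.] 4001 ztop 0.1177 rect c [ 813.8 -549.6] size [112.   99.9] ang 16.4 [23 30 41]
[203.  92.] 1966 ztop 0.0285 rect c [838.6 220.1] size [ 87.4 300.1] ang 3.0 [89 74 55]
[21. 96.] 182 ztop 0.1193 rect c [764.  574.3] size [48.4  4.2] ang 89.9 [64 60 55]
[376. 105.] 758 ztop 0.0282 rect c [ 794.3 -160.6] size [112.8  22.7] ang 86.8 [94 37 32]
[194. 131.] 1062 ztop 0.0691 rect c [722.5 250.4] size [39.9 70.8] ang 59.9 [86 48 23]
[241. 165.] 918 ztop 0.0693 rect c [647.1 149.1] size [70.2 39.2] ang 53.1 [40 38 21]
[375. 167.] 866 ztop 0.0814 rect c [ 640.6 -130.4] size [53.5 54.4] ang 80.3 [29 27 24]
[317. 170.] 739 ztop 0.0276 rect c [644.1 -10.8] size [78.7 76.7] ang 0.3 [37 69 38]
[154. 238.] 1440 ztop 0.0155 rect c [498.  326.8] size [142.3 260.8] ang 79.6 [46 66 85]
[473. 244.] 1363 ztop 0.0158 rect c [ 487.6 -334. ] size [200.4 177.5] ang 7.8 [43 62 82]
[381. 253.] 1078 ztop 0.0492 rect c [ 462.2 -140.9] size [ 22.6 161.1] a
[... 1587 characters left out ...]
] 1167 ztop 0.0681 rect c [650.7 145.5] size [70.9 39. ] ang 51.4 [39 33 11]
[310. 244.] 731 ztop 0.0483 rect c [466.3 -14.6] size [53.2 56.1] ang 41.6 [27 25 21]
[267. 285.] 1401 ztop 0.0477 rect c [ 464.4 -143.4] size [ 23.7 164.8] ang 89.9 [84 80 64]
[381. 295.] 914 ztop 0.0263 rect c [647.6 -12.2] size [78.9 79.3] ang 78.5 [22 71 29]
[202. 369.] 1650 ztop 0.0148 rect c [ 489.6 -335.2] size [203.4 176.5] ang 8.1 [37 69 99]
[340. 328.] 1224 ztop 0.0802 rect c [ 644.3 -132.6] size [54.8 54.2] ang 88.1 [32 30 27]
[405. 394.] 1208 ztop 0.0270 rect c [ 799.  -162.7] size [115.3  21.8] ang 86.2 [128  33  27]
[ 13. 388.] 710 ztop 0.0201 rect c [ 263.1 -582.7] size [74.  39.3] ang 15.2 [69 66 62]
```

```bash
cat > r.py <<'E'
from plant import bot,jaws,imaging,telemetry
import numpy as np,cv2
def R(a):
    c,s=np.cos(np.radians(a)),np.sin(np.radians(a))
    return np.array([[0,c,s],[0,s,-c],[-1,0,0.]])
def best(x,y,z,a):
    q0=np.array(telemetry.current_joint_positions()); o=[]
    for k in (-180,0,180):
        q=bot.ik([x,y,z],R(a+k))
        if q is not None: o.append((np.abs(np.array(q)-q0).max(),a+k))
    return min(o)[1]
def st(tag):
    print(tag,"t%.1f"%telemetry.current_time_s(),np.round(telemetry.current_tcp_pos(),4),"F",np.round(telemetry.current_force(),1),"gap %.3f"%telemetry.current_finger_gap())
def pick(x,y,z,a,g0=1.0,strength=50,up=0.2):
    a=best(x,y,up,a); st("start a=%g"%a)
    bot.goto([x,y,up],R(a)); jaws.grip(g0)
    if bot.servo_line([x,y,z],v=0.12,until_force=12): st("CONTACT")
    st("down"); jaws.grip(0.0,strength); st("gripped")
    bot.servo_line([x,y,up],v=0.15); st("up")
    return a
def place(x,y,z,a,g,up=0.2):
    "z: expected TCP height at rest"
    a=best(x,y,up,a); bot.goto([x,y,up],R(a)); st("over a=%g"%a)
    bot.servo_line([x,y,z+0.015],v=0.12)
    bot.hold(0.1)
    c=bot.servo_line([x,y,z-0.004],v=0.03,until_force=5); st("touch %s"%c)
    jaws.grip(g); st("rel")
    bot.servo_line([x,y,up],v=0.15)
def snap(n,tag):
    p=imaging.camera_params(n); im,d=imaging.read_camera(n)
    cv2.imwrite(f"pics/{tag}.png",im[:,:,::-1]); np.savez(f"pics/{tag}.npz",im=im,d=d,**p)
E
cat > places.py <<'E'
import numpy as np
T2=np.array([.4886,-.3346]); A2=8.0
T3=np.array([.4995,.3256]); A3=-10.4
def tp(T,A,x,y):
    c,s=np.cos(np.radians(A)),np.sin(np.radians(A)); return T+[c*x-s*y,s*x+c*y]
E
python3 - <<'E'
from h import *
z,w,m=blobs("scene0"); 
b=(w[...,2]>.008)&(w[...,2]<.02)&(w[...,0]>.3)&(w[...,0]<.7)&(w[...,1]>.21)&(w[...,1]<.45)
hsv=cv2.cvtColor(z['im'],cv2.COLOR_RGB2HSV); b&=(hsv[...,0]>95)&(hsv[...,0]<125)&(hsv[...,1]>80)
print("tray3 scene",cv2.minAreaRect((w[b][:,:2]*1000).astype(np.float32)))
from r import *; from places import *
for nm,x,y,a in [("lev",.4633,-.1422,90),("tj",.6425,-.1315,8),("sj",.4645,-.0134,90),("tape",.649,.1473,142.5),("sd",.467,.1438,74),
  ("lev2",*tp(T2,A2,0,42.5e-3),98),("tj2",*tp(T2,A2,0,-42.5e-3),8),("sj3",*T3,A3),("tape3",*tp(T3,A3,.085,0),A3),("sd3",*tp(T3,A3,-.085,0),A3)]:
    print(nm,[(k,zz,None if (q:=bot.ik([x,y,zz],R(a+k))) is None else np.round(q).astype(int).tolist()) for k in (0,180) for zz in (.01,.2)])
E
```

```text
tray3 scene ((500.3006591796875, 325.1065368652344), (145.31983947753906, 262.4021911621094), 80.06299591064453)
lev [(0, 0.01, [13, 36, -2, 124, 4, 20, 97]), (0, 0.2, [-12, 22, 33, 114, -16, 49, 119]), (180, 0.01, [3, 37, 13, 124, -22, 21, -56]), (180, 0.2, [-23, 26, 50, 114, -26, 52, -49])]
tj [(0, 0.01, [-2, 46, 16, 98, -19, 38, 32]), (0, 0.2, [-14, 38, 38, 89, -25, 62, 39]), (180, 0.01, [-20, 58, 52, 98, -56, 54, -116]), (180, 0.2, [-26, 55, 78, 89, -55, 80, -116])]
sj [(0, 0.01, [-3, 36, -2, 126, 4, 18, 82]), (0, 0.2, [-20, 18, 21, 116, -9, 47, 96]), (180, 0.01, [-15, 37, 16, 127, -29, 19, -64]), (180, 0.2, [-48, 32, 68, 117, -37, 56, -50])]
tape [(0, 0.01, [-9, 46, -14, 95, 16, 40, 112]), (0, 0.2, [-12, 34, -8, 86, 5, 61, 121]), (180, 0.01, [-33, 49, 28, 96, -32, 42, -26]), (180, 0.2, [-37, 38, 37, 87, -25, 63, -32])]
sd [(0, 0.01, [-24, 37, 2, 123, -3, 20, 55]), (0, 0.2, [-31, 20, 11, 113, -5, 48, 57]), (180, 0.01, [-47, 44, 39, 124, -56, 32, -72]), (180, 0.2, [-67, 41, 78, 114, -46, 65, -75])]
lev2 [(0, 0.01, [28, 40, -2, 112, 3, 28, 122]), (0, 0.2, [-1, 32, 44, 103, -26, 56, 151]), (180, 0.01, [11, 43, 24, 112, -32, 31, -24]), (180, 0.2, [-10, 40, 65, 103, -41, 64, -13])]
tj2 [(0, 0.01, [10, 51, 41, 104, -47, 44, 84]), (0, 0.2, [4, 39, 52, 94, -34, 63, 74]), (180, 0.01, [5, 56, 52, 104, -57, 51, -87]), (180, 0.2, [-3, 53, 78, 95, -53, 77, -89])]
sj3 [(0, 0.01, [-48, 43, 17, 107, -21, 33, -28]), (0, 0.2, [-53, 30, 25, 98, -15, 56, -33]), (180, 0.01, [-25, 43, -20, 106, 23, 35, 110]), (180, 0.2, [-25, 29, -20, 97, 11, 57, 121])]
tape3 [(0, 0.01, [-42, 47, 18, 97, -21, 39, -24]), (0, 0.2, [-46, 35, 25, 88, -16, 61, -28]), (180, 0.01, [-20, 46, -21, 96, 23, 42, 118]), (180, 0.2, [-21, 34, -19, 87, 12, 61, 127])]
sd3 [(0, 0.01, [-54, 40, 15, 116, -22, 26, -33]), (0, 0.2, [-61, 25, 25, 106, -13, 52, -41]), (180, 0.01, [-33, 39, -18, 115, 24, 29, 102]), (180, 0.2, [-30, 24, -20, 105, 10, 53, 115])]
```

```bash
python3 - <<'E'
from r import *; from places import *
pick(.4633,-.1422,.010,90,strength=60)
snap("wrist","lev_held")
x,y=tp(T2,A2,0,.0425); place(x,y,.014,98,0.45)
snap("top","top1");snap("wrist","w1"); st("end")
E
```

```text
start a=-90 t0.1 [0.1654 0.6541 0.2306] F [-0.4  0.1 -0.5] gap 1.001
down t5.1 [ 0.4636 -0.1423  0.0104] F [ 0.1  1.  -0.1] gap 1.002
gripped t5.7 [ 0.4634 -0.1421  0.0102] F [-0.5  1.4  4.7] gap 0.249
up t7.1 [ 0.4629 -0.142   0.1993] F [ 0.1  0.7 -2.7] gap 0.251
over a=-82 t7.8 [ 0.4821 -0.293   0.1993] F [ 0.9  0.5 -2.5] gap 0.250
touch True t10.0 [ 0.4827 -0.2924  0.014 ] F [0.5 0.6 4.7] gap 0.251
rel t10.3 [ 0.4823 -0.2919  0.0137] F [-1.6  0.1 -0.9] gap 0.447
end t11.8 [ 0.4824 -0.2923  0.1992] F [0.4 0.4 0.2] gap 0.449
```

View pics/w1.png

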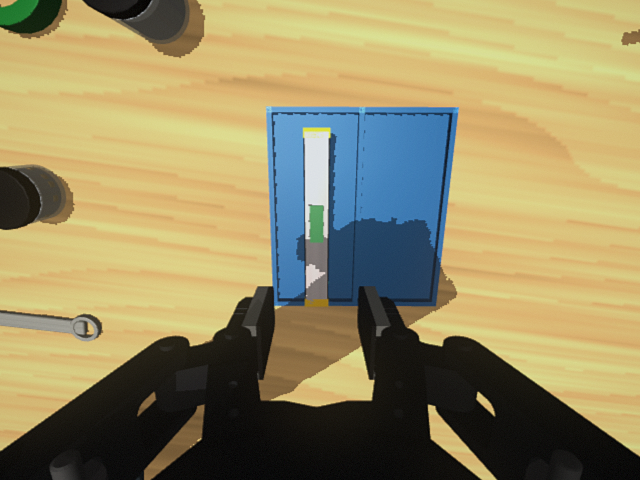

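View pics/top1.png

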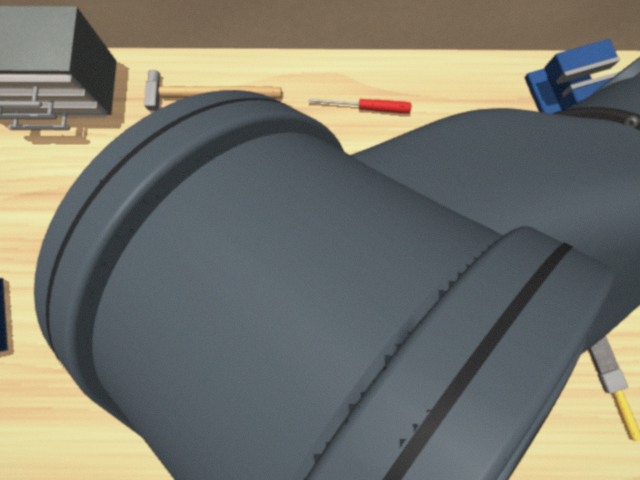

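The wrist view shows the level standing upright in the left compartment at (316,215), and the fingers clear of it. The arm blocks the top camera. Next is the tall jar.

```bash
python3 - <<'E'
from r import *; from places import *
pick(.6425,-.1315,.035,8,strength=50)
x,y=tp(T2,A2,0,-.0425); place(x,y,.039,8,0.85)
snap("scene","s2"); snap("wrist","w2"); st("end")
E
```

```text
start a=8 t11.8 [ 0.4824 -0.2923  0.1992] F [0.4 0.4 0.2] gap 0.449
down t14.8 [ 0.643  -0.1316  0.0358] F [-1.3  0.   0.1] gap 0.999
gripped t15.1 [ 0.643  -0.1316  0.0357] F [-0.6  1.   6.4] gap 0.646
up t16.4 [ 0.6419 -0.1313  0.1989] F [-1.  -0.5 -3.4] gap 0.645
over a=8 t17.5 [ 0.4961 -0.3749  0.1997] F [ 0.3  0.9 -3.1] gap 0.645
touch True t19.5 [ 0.4946 -0.3767  0.0393] F [ 0.5 -0.4  1.7] gap 0.646
rel t19.8 [ 0.4939 -0.3761  0.039 ] F [-0.   0.2 -0.4] gap 0.849
end t21.1 [ 0.4941 -0.3764  0.199 ] F [-0.8 -0.  -0.6] gap 0.850
```

View pics/w2.png

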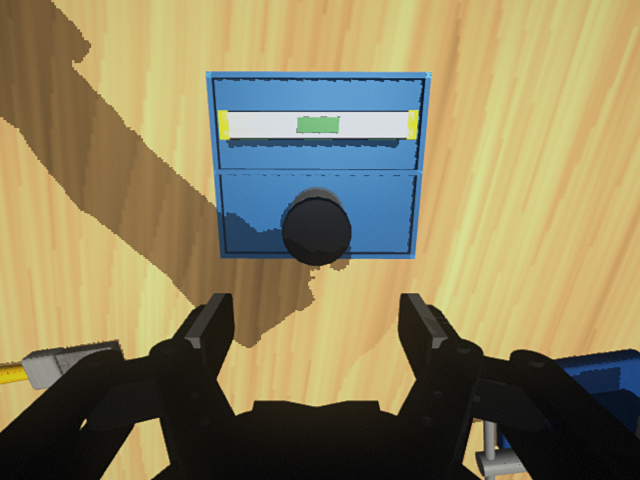

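View pics/s2.png

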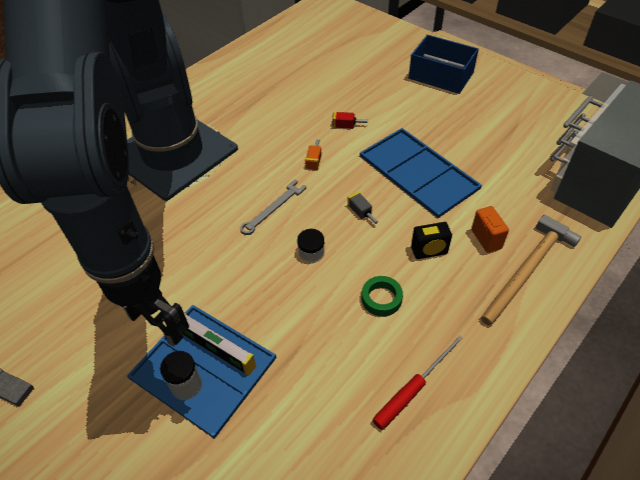

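The hanging kit looks right: the wrist view shows the level at (317,124) inside its compartment and the jar at (316,228) in the other. Next is the short jar, then the tape measure.

```bash
python3 - <<'E'
from r import *; from places import *
pick(.4645,-.0134,.014,85,strength=50)
x,y=T3; place(x,y,.018,A3+90,0.85)
snap("wrist","w3"); st("end")
E
```

```text
start a=85 t21.1 [ 0.4941 -0.3764  0.199 ] F [-0.8 -0.  -0.6] gap 0.850
down t24.5 [ 0.4648 -0.0134  0.0145] F [-0.9 -0.1  0.5] gap 1.003
gripped t24.9 [ 0.4648 -0.0133  0.0146] F [-1.6  0.5  8.7] gap 0.641
up t26.2 [ 0.464  -0.0134  0.1993] F [ 0.   0.3 -2.1] gap 0.642
over a=79.6 t27.5 [0.5002 0.3236 0.1998] F [-0.1 -0.5 -2.1] gap 0.644
touch True t29.7 [0.4994 0.3255 0.0181] F [ 1.  -0.3  0. ] gap 0.642
rel t30.0 [0.4989 0.3252 0.0182] F [0.5 1.  0.3] gap 0.848
end t31.4 [0.4991 0.3253 0.1991] F [0.7 0.7 0.3] gap 0.850
```

View pics/w3.png

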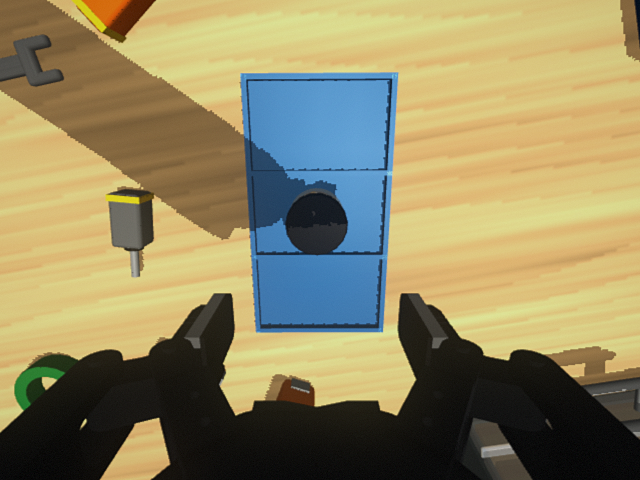

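The short jar stands in the middle compartment at (317,222). Next the tape measure goes into the far end.

```bash
python3 - <<'E'
from r import *; from places import *
pick(.649,.1473,.028,142.3,strength=60)
x,y=tp(T3,A3,.085,0); place(x,y,.032,A3,0.62)
snap("wrist","w4"); st("end")
E
```

```text
start a=142.3 t31.4 [0.4991 0.3253 0.1991] F [0.7 0.7 0.3] gap 0.850
down t34.5 [0.6495 0.1475 0.0288] F [-0.1 -0.6  0.2] gap 1.000
gripped t35.0 [0.6492 0.1474 0.0284] F [-1.  -0.5  4.6] gap 0.458
up t36.3 [0.6484 0.147  0.1989] F [ 0.4 -0.4 -4.6] gap 0.464
over a=-190.4 t37.0 [0.5826 0.3108 0.1994] F [ 0.2 -1.  -3.2] gap 0.456
touch True t39.0 [0.5831 0.3101 0.0322] F [-1.3 -0.1  5.7] gap 0.456
rel t39.3 [0.5824 0.3096 0.0313] F [-0.2 -0.4 -0.6] gap 0.620
end t40.6 [0.5827 0.3099 0.1989] F [ 0.1  0.1 -0.4] gap 0.618
```

View pics/w4.png

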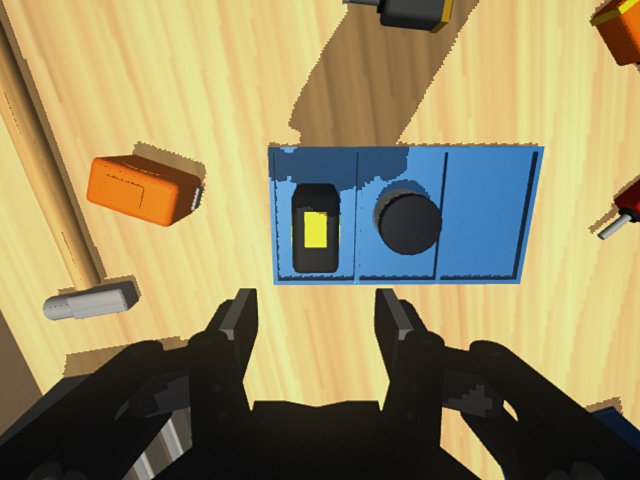

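```bash
python3 - <<'E'
from r import *; from places import *
ap=pick(.467,.1438,.005,73.8,strength=40)
x,y=tp(T3,A3,-.085,0)
al=best(x,y,.2,A3); sh=-16.2+al-ap
u=np.array([np.cos(np.radians(sh)),np.sin(np.radians(sh))]); c=np.array([x,y])-.017*u
print("shank ang",sh,"a",al,c)
place(c[0],c[1],.009,al,0.5)
snap("wrist","w5"); st("end")
E
```

```text
start a=73.8 t40.6 [0.5827 0.3099 0.1989] F [ 0.1  0.1 -0.4] gap 0.618
down t44.0 [0.4673 0.1439 0.0055] F [-0.2 -0.7  0.5] gap 1.002
gripped t44.6 [0.4671 0.1439 0.0053] F [-0.2  0.   4.8] gap 0.350
up t46.0 [0.4666 0.1436 0.1993] F [0.3 0.2 0.3] gap 0.343
shank ang -280.4 a -190.4 [0.4128276  0.32422341]
over a=-190.4 t47.0 [0.4132 0.3232 0.1995] F [ 0.1  0.5 -0.1] gap 0.340
touch True t49.2 [0.4128 0.3242 0.0089] F [ 0.6 -0.6  3. ] gap 0.345
rel t49.5 [0.4126 0.3238 0.0089] F [0.2 0.8 0. ] gap 0.503
end t51.0 [0.4125 0.3239 0.1992] F [-0.5  0.5 -0.7] gap 0.501
```

View pics/w5.png

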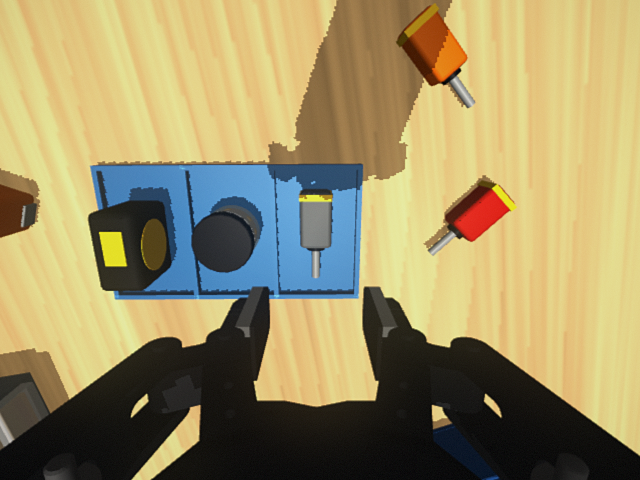

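The wrist view shows all three furniture items seated, with the screwdriver lying at (316,230). I'll back the arm off to its start pose and measure every item in its tray frame.

```bash
python3 - <<'E'
from r import *
bot.move_j([-80.604,32.985,1.427,82.34,-0.859,64.687,-3.237]); snap("top","top6"); snap("scene","s6"); st("end")
from h import *; from places import *
for n in ["top6","s6"]:
    z,w,_=blobs(n); off=np.array([1.7,-1.2])*(1 if n=="top6" else -1)
    zo=.0012 if n=="top6" else 0
    for nm,T,A,x,y,h in [("level",T2,A2,0,.0425,.045),("tallj",T2,A2,0,-.0425,.078),("shortj",T3,A3,0,0,.046),("tape",T3,A3,.085,0,.066),("sd",T3,A3,-.085,0,.03),
                       ("roll",np.array([.6458,-.0115]),0,0,0,.024)]:
        c=tp(T,A,x,y); m=(np.hypot(w[...,0]-c[0],w[...,1]-c[1])<.11)&(w[...,2]>h-.004)&(w[...,2]<h+.015)
        k,l,s,ce=cv2.connectedComponentsWithStats(m.astype(np.uint8),connectivity=4)
        d=[ (s[i,4] if np.linalg.norm(np.median(w[l==i],0)[:2]-c)<.04 else 0) for i in range(1,k)]
        if not d or max(d)==0: print(n,nm,"none");continue
        q=w[l==1+int(np.argmax(d))]; r=cv2.minAreaRect((q[:,:2]*1000).astype(np.float32))
        rel=(np.array(r[0])+off)/1000-T; a=np.radians(A); rel=[np.cos(a)*rel[0]+np.sin(a)*rel[1],-np.sin(a)*rel[0]+np.cos(a)*rel[1]]
        print(n,nm,"tray-frame mm",np.round(np.array(rel)*1000,1),"want",x*1e3,y*1e3,"size",np.round(r[1],1),"ang",round(r[2]-A,1),"top z med %.4f p5 %.4f p95 %.4f exp %.3f"%(np.median(q[:,2]),*np.percentile(q[:,2],[5,95]),h+(.004 if nm!="roll" else 0)))
E
```

```text
end t52.8 [0.167  0.6538 0.2312] F [ 0.2  1.3 -0.6] gap 0.501
top6 level tray-frame mm [ 0.4 41.2] want 0.0 42.5 size [162.2  23.9] ang 0.1 top z med 0.0504 p5 0.0445 p95 0.0531 exp 0.049
top6 tallj tray-frame mm [ -0.7 -40.9] want 0.0 -42.5 size [54.7 54.4] ang -4.9 top z med 0.0832 p5 0.0796 p95 0.0854 exp 0.082
top6 shortj tray-frame mm [-0.3 -3. ] want 0.0 0.0 size [54.3 55. ] ang 46.1 top z med 0.0506 p5 0.0473 p95 0.0531 exp 0.050
top6 tape tray-frame mm [84.9 -0.7] want 85.0 0.0 size [71.2 41.5] ang 89.8 top z med 0.0703 p5 0.0651 p95 0.0732 exp 0.070
top6 sd tray-frame mm [-85. -18.] want -85.0 0.0 size [58.7 30.5] ang 90.2 top z med 0.0343 p5 0.0304 p95 0.0371 exp 0.034
top6 roll tray-frame mm [0.3 0.3] want 0.0 0.0 size [78.5 78.6] ang 25.8 top z med 0.0246 p5 0.0217 p95 0.0271 exp 0.024
s6 level tray-frame mm [-0.4 41.6] want 0.0 42.5 size [163.6  23.2] ang 0.1 top z med 0.0491 p5 0.0444 p95 0.0518 exp 0.049
s6 tallj tray-frame mm [ -1.3 -42. ] want 0.0 -42.5 size [54.4 55.6] ang 76.9 top z med 0.0816 p5 0.0784 p95 0.0840 exp 0.082
s6 shortj tray-frame mm [-0.5 -2.5] want 0.0 0.0 size [54.  56.7] ang 24.5 top z med 0.0490 p5 0.0444 p95 0.0522 exp 0.050
s6 tape tray-frame mm [85.  -0.8] want 85.0 0.0 size [76.9 41.1] ang 92.1 top z med 0.0688 p5 0.0637 p95 0.0720 exp 0.070
s6 sd tray-frame mm [-85.3 -19.8] want -85.0 0.0 size [56.7 34.2] ang 90.7 top z med 0.0325 p5 0.0275 p95 0.0355 exp 0.034
s6 roll tray-frame mm [-0.1 -0.2] want 0.0 0.0 size [79.  77.8] ang 4.1 top z med 0.0234 p5 0.0208 p95 0.0260 exp 0.024
```

View pics/top6.png

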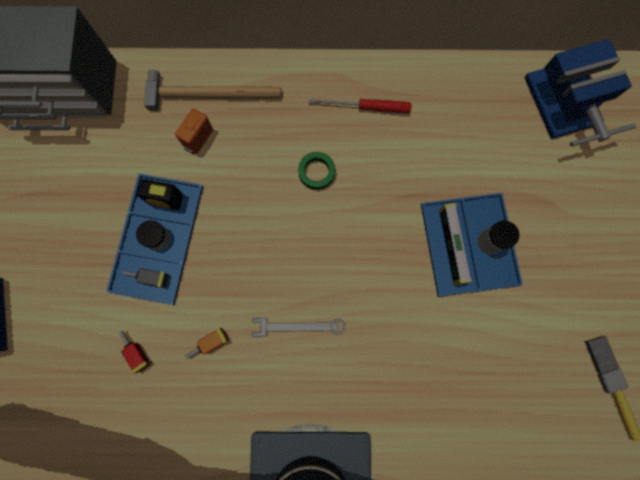

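View pics/s6.png

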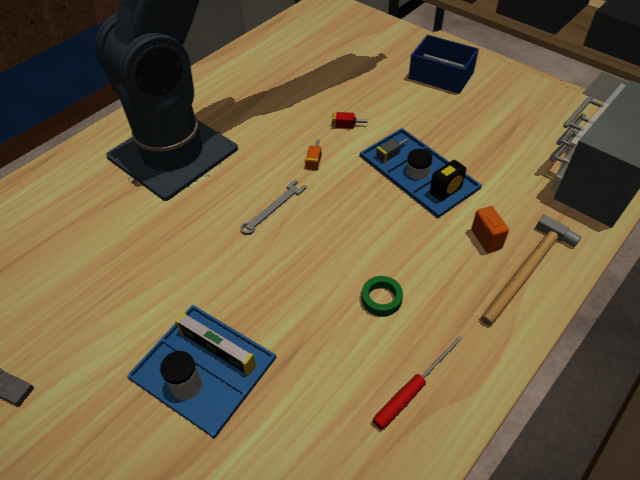

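Both views agree. Every item is within 3 mm of its target, its top is at the height expected when seated on the 4 mm floor, and the roll and look-alikes haven't moved.

```bash
python3 - <<'E'
from r import *
bot.finish_job(); st("done")
E
```

```text
the job is handed in; nothing more can be done
the job is handed in; nothing more can be done
```

Both kits are made up and the job is handed in, at about 53 s on the robot's clock. I placed the items in the order you listed: level, tall jar, short jar, tape measure, stubby screwdriver. The arm was then backed off to its start pose, touching nothing.

- **Position:** in the last check, the top and scene cameras put every item within about 3 mm of where I aimed it, in its compartment. The screwdriver lies along its compartment, with its handle offset so the whole tool sits centred.
- **Seating:** the tops measured 1.5 mm or less from the heights expected on the 4 mm floors, so the items read as flat and upright.
- **Left alone:** the tape roll measured unmoved, to within 0.3 mm. The orange and red look-alikes look unmoved in the pictures.
- **Forces:** the readings I printed at each step were never above 9 N.

No check failed. Before the run, the top and scene cameras disagreed by about 4 mm on item positions, roughly 2 mm each. I averaged the two views for the picks and placings, and removed the offset when I compared them at the end.

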